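Load the ball mill, align its quarter-turn fastener and hold the cover on its seal

ROBOT

A 7-joint arm with a two-finger parallel gripper is mounted at the origin on a cart in front of the work surface, level with it; the furniture and walls round the work are solid. World frame = base frame: x ahead of the robot, y to its left, z up, the work surface at z = 0. Lengths are in m, angles in rad, forces in N, time in s.
With the tool pointing down it reaches from about 0.4 to 0.85 m from the base axis. Payload 10.4 kg.
Tool frame: the origin (TCP) lies at the very end of the fingers, on their centre line; the grasp point (between the pads) lies 19 mm behind it; z points along the fingers, y is the direction in which the jaws open and shut (so a half turn about z gives the same grasp; the last joint's range is limited). The gripper opens to 85 mm and grips with 20 to 120 N. Pads are 22 mm wide; open, the fingers measure 114 mm over their backs; the gripper's body (76 mm by 85 mm) begins 54 mm behind the grasp point. The pads swing forward as they close: fully open they stand 13 mm farther back than shut.
Start: joints at [-1.321, 0.332, -0.065, 1.46, 0.022, 1.35, -0.088], TCP at [0.168, 0.602, 0.231] pointing down, gripper open.
Joint ranges: [-2.6, 2.6], [-0.5, 2.12], [-1.47, 1.34], [0.16, 2.42], [-1.27, 4.41], [0.06, 2.06], [-2.6, 2.6]. Speed limits (rad/s): [2.22, 2.22, 2.79, 2.79, 3.14, 3.14, 3.14].

INTERFACE

Orientations are given as a unit quaternion [x, y, z, w].
In Python, from workcell import get_obs, camera, camera_info, hand_in gives the robot as it stands.
- The arm moves only by the tool move_arm, never from a script. Its argument "moves" is a list of rows, each a list of 3 entries, a list of its own where there are three numbers: the shift along the tool's x, y, z in units of 25 mm (1.0 is 25 mm), then the turn, a rotation vector about the tool's x, y, z in degrees, then the opening, from 0 (shut) to 1 (fully open). A call has 1 to 5 rows; each row shifts and turns the commanded pose from where the row before left it, along the tool's axes as they then stand; what a row does not reach is not made up. A row lasts 1/8 s, in which the tool goes at most 62.5 mm and 10.7 degrees, less where a joint would pass 70% of its speed; a pose out of reach is approached as far as the arm can. A call is refused whole if a number of a shift passes 1 or a number of a turn 10.7, either way. A call with a gripper value outside its range is refused whole. The fingers move at their own pace and stop on an object; "squeeze" is the grip in N (left out, the last holds). Time passes only in rows, so rows that do not move let the fingers close. It gives the time, the measured TCP pose, the force and the opening at its end, in the units of the state.
- get_obs(): the state, without advancing time (a new reading comes with each control period).
- camera(name): name is "scene" or "top"; returns the picture (400x640x3 uint8, red, green, blue); there is no depth.
- camera_info(name): a dict with "fx", "fy", "cx", "cy" (pixels), "D" ([k1, k2, p1, p2, k3] as OpenCV has them; the pictures are not rectified), "origin" and "rotation" of the camera in the world. Camera axes: x right, y down, z forward; pixel columns grow to the right and rows downward; lengths in m; the calibration is good to about 2 mm. A picture is of the moment at which its call begins. camera_info takes no time and is no camera call.
- hand_in(): hands the job in, once; it reports no verdict.
The state is a dict: "clock": time; "joint_pos": joint angles; "joint_velocities": joint speeds; "tau": joint torques, N m; "position": TCP position; "ee_rot": TCP orientation; "ft_force": force on the tool from outside, world axes, zero at the start; "torque": the same for the moment, N m; "grip_width": opening from 0.0 (shut) to 1.0 (fully open).
Only numpy, scipy, OpenCV 4.12 (cv2) and the standard library are available. Lean on these libraries where they do the work, as an engineer would, in place of code of your own. Each camera call takes 0.05 s, during which the arm holds its last target. There are 200 camera calls.

TASK

Load the bench ball mill: lower the steel grinding ball gently into the open grinding jar (do not drop it), then slide the blue cover fully shut over the jar, and then turn the cover's quarter-turn fastener until the white slot line on its wing lines up with the two yellow marks on the cover. Finish by pressing the cover all the way down on its seal against its springs, and keep holding it pressed there when you are done: do not let go. Leave the amber dropper bottle and the vial on the bench undisturbed.

Things in the scene. Friction and masses are not known exactly. Their poses are not given: they have to be found in the camera images.
- mill: bench ball mill, a fixed white housing 190 (x) x 350 (y) x 90 mm high; origin at the centre of its underside, z up, long side along its y. In its top, centred 100 mm from the origin along +y, is the open grinding jar, a round well of 120 mm inner diameter with a flat floor; a soft seal 4 mm high runs round its mouth. The front with display and keys faces the mill's -x. The cover and fastener ride on it.
- jar_floor (a point): centre of the grinding jar's flat floor, 45 mm below the top of the housing; the ball rests with its centre 18 mm above this level
- cover_slide (a joint): how far the blue cover is slid open, in m: 0 = fully shut over the jar (against its stop); it opens along the mill's -y, up to 0.16 (the jar is clear from 0.135 up). Stiff: it stays where it is left, about 3 N moves it. It can be pushed along by the fastener's wing. The cover plate is 146 (x) x 176 (y) x 10 mm; shut, it reaches from 108 mm on the -y side of the jar's axis to 68 mm on the +y side; its top is 111 mm above the bench when raised.
- cover_press (a joint): how far the cover is pressed down, in m: 0 = raised by its springs, 0.006 = fully down on the seal (end stop). It needs about 3 N to start and about 9 N to go fully down, and springs up again when let go. A cross pin 24 mm long on the fastener's underside must enter the 9 mm wide slot of the strike plate on the housing: unless the cover is fully shut (to about 3 mm) and the fastener aligned, the cover stops after about 1 mm.
- fastener (a joint): angle of the quarter-turn fastener on the cover in rad, growing counter-clockwise seen from above: 0 = aligned, the wing with its white slot line along the mill's x axis and in line with the two yellow marks on the cover; pi/2 = wing along the mill's y. It starts between 0.7 and 1.35, stops at -0.5 and 1.6, and stays where it is left (friction 0.05 N m).
- fastener_grip (a point): on the fastener's axis, at mid-height of the black wing, 17 mm above the cover's top. The wing is 42 mm long, 14 mm thick and 26 mm high, its top 11 mm above this point, and stands on a steel disc 44 mm across whose top is 4 mm above the cover. The point's x axis lies along the wing, z up. When the cover is shut the axis is 88 mm from the jar's axis, towards the mill's -y.
- ball_stand: fixed cork stand for the ball, foot 60 mm across and 5 mm high, above it a collar 32 mm across up to 18 mm; origin at the centre of the underside
- ball_center (a point): centre of the loose steel grinding ball, 36 mm in diameter, about 100 g; at first it sits on the cork stand, its centre about 32 mm above the bench
- dropper: amber dropper bottle with black teat, 38 mm wide, 106 mm high, loose; origin at the centre of its underside; leave it alone
- vial: glass vial with black cap, 27 mm wide, 62 mm high, loose; origin at the centre of its underside; leave it alone
There are look-alikes about, which are no part of the job. There is more than one size of the ball_stand; the one meant has the size given above. Leave any pink look-alike of the part that bears ball_center alone.

How it is judged:
On the way, in this order (a step that is already met when the one before it is completed fails the run):
1. the ball lies on the floor of the grinding jar, let go (horizontal distance between ball_center and jar_floor below 0.046 m and z of ball_center in the frame of jar_floor below 0.024 m and contact force between the fingers and ball below 0.05 N), for 0.2 s.
2. the cover is slid fully shut over the jar (value of joint cover_slide below 0.005 m), for 0.1 s.
3. the fastener's slot line is aligned with the marks (value of joint fastener between -0.2 and 0.2 rad), for 0.2 s.
At the end, for the whole second after the job is handed in: The robot is still holding the cover pressed down (at least 4.5 of its 6 mm, fingers bearing on it with more than 3 N), the cover is shut to within 5 mm, the fastener aligned to within 0.2 rad, and the ball lies on the floor of the grinding jar. Throughout the last second nothing is let go (all of step 3 and value of joint cover_press above 0.0045 m and contact force between the fingers and mill above 3 N and value of joint cover_slide below 0.005 m and horizontal distance between ball_center and jar_floor below 0.046 m and z of ball_center in the frame of jar_floor below 0.024 m); the arm keeps its last pose, push and grip.
It fails at once if the ball is dropped or thrown into the jar (faster than 0.5 m/s inside it) (horizontal distance between ball_center and jar_floor below 0.06 m and z of ball_center in the frame of jar_floor below 0.055 m and linear speed of ball above 0.5 m/s).
It fails at once if the dropper bottle or the vial is moved by more than 20 mm (distance of any of dropper, vial from where it was at the start of the episode above 0.02 m).
It also fails if it takes over 48 s, if anything falls off the work surface, if the arm or the gripper's body presses on something with over 40 N, if the wrist force passes 120 N, or if a joint passes its speed limit or range.

## Working session

There is one attempt and no reset: what is moved stays moved. The work goes in short steps, Python scripts to look and compute and a tool call to move; the robot and the scene stay as the last step left them, time stands still between calls to the robot, and variables do not carry over. Pictures are saved under pics/ and viewed, about 8 in all and at most 12, crops included, and the job is handed in when it is done.

Besides the shell and the picture viewer there is one more tool, called after "Request:" as name(argument=value, ...) on one line, values as JSON. move_arm: Moves the arm, as the interface text tells. Its arguments: {"type":"object","properties":{"moves":{"type":"array","items":{"type":"array"}},"squeeze":{"type":"number"}},"required":["moves"]}

```bash
mkdir -p pics; python3 - <<'E'
from workcell import *
import cv2
for n in("scene","top"):
    cv2.imwrite(f"pics/{n}0.png",camera(n)[:,:,::-1])
    print(n,camera_info(n))
print(get_obs())
E
```

```text
scene {'fx': 504.5097598778991, 'fy': 504.5097598778991, 'cx': 311.5323844213357, 'cy': 198.640907610048, 'D': array([-0.15793548,  0.        ,  0.        ,  0.        ,  0.        ]), 'origin': array([0.18859451, 0.92938996, 0.74599276]), 'rotation': array([-0.23244514,  0.87297354, -0.41545956,  0.10620644])}
top {'fx': 396.0038956339752, 'fy': 396.0038956339752, 'cx': 321.34897620970065, 'cy': 202.85751208501873, 'D': array([-0.03563272,  0.        ,  0.        ,  0.        ,  0.        ]), 'origin': array([0.39383483, 0.2256177 , 0.92217672]), 'rotation': array([ 0.74601131, -0.65499206,  0.08020454, -0.08955317])}
{'clock': 0.1, 'joint_pos': array([-1.32060128,  0.3327538 , -0.06470191,  1.4608378 ,  0.02157639,
        1.34991153, -0.0884952 ]), 'joint_velocities': array([ 5.77400182e-04, -3.67111314e-05, -8.12340776e-04, -1.92379944e-03,
       -3.11528306e-04, -1.86123339e-04, -3.02738763e-04]), 'tau': array([ 1.11957888e-03, -6.26744914e+01,  4.87929059e-02, -3.92431533e+01,
        1.61784055e-02,  6.97682990e-03,  5.94183689e-05]), 'position': array([0.16829509, 0.60157159, 0.23063909]), 'ee_rot': array([ 1.35964943e-01,  9.90713462e-01, -6.04482071e-04, -6.66056320e-05]), 'ft_force': array([ 0.01237916, -0.23344322, -0.29373618]), 'torque': array([ 0.01384118, -0.00221264, -0.01209931]), 'grip_width': 0.9974939993022427}
```

View pics/top0.png

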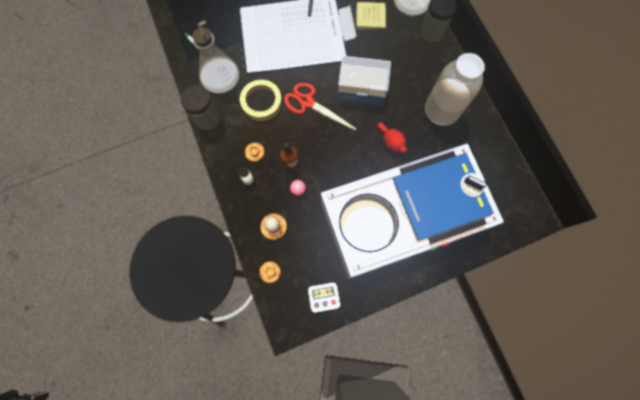

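View pics/scene0.png

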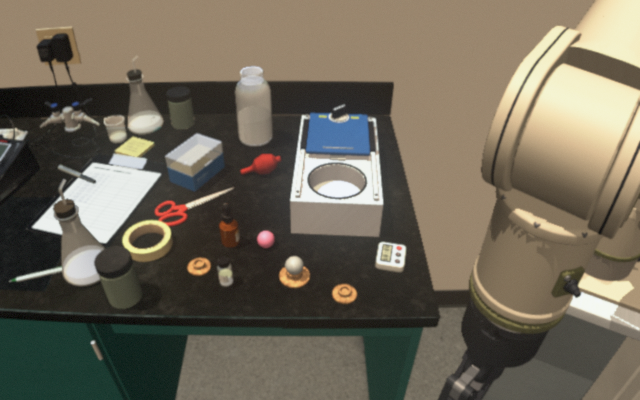

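The top view shows:
- Ball candidates: steel ball on a stand at top (272,225) / scene (294,266), and a pink look-alike at top (298,187).
- Stands: empty look-alikes at (254,151) and (269,271).
- Mill: jar at (369,223), cover to the right, fastener near (474,184).

I choose the steel ball and check it in a close crop.

```bash
cat > h.py <<'E'
import numpy as np, cv2
from scipy.spatial.transform import Rotation as R
from workcell import *
def K(n):
    c=camera_info(n); return c,np.array([[c['fx'],0,c['cx']],[0,c['fy'],c['cy']],[0,0,1.]])
def ray(n,px):
    c,k=K(n); u=cv2.undistortPoints(np.array([[px]],float),k,c['D'])[0,0]
    return c['origin'],R.from_quat(c['rotation']).apply([u[0],u[1],1])
def plane(n,px,z):
    o,d=ray(n,px); return o+d*(z-o[2])/d[2]
def tri(p1,p2):
    (a,d),(b,e)=ray('top',p1),ray('scene',p2)
    s=np.linalg.lstsq(np.c_[d,-e],b-a,rcond=None)[0]
    return (a+s[0]*d+b+s[1]*e)/2, np.linalg.norm(a+s[0]*d-b-s[1]*e)
def proj(n,P):
    c,k=K(n); r=R.from_quat(c['rotation']).inv()
    return cv2.projectPoints((r.apply(np.atleast_2d(P)-c['origin'])).astype(float),np.zeros(3),np.zeros(3),k,c['D'])[0][:,0]
E
python3 - <<'E'
from h import *
np.set_printoptions(precision=4,suppress=True)
t=cv2.imread('pics/top0.png');s=cv2.imread('pics/scene0.png')
a=cv2.resize(t[205:285,240:300],None,fx=5,fy=5,interpolation=2) #300x400
b=cv2.resize(t[140:220,440:510],None,fx=5,fy=5,interpolation=2)
cv2.imwrite('pics/c1.png',np.hstack([a,b]))
print('ball',tri((272,223),(294,266)), plane('top',(272,223),.032))
for p in [(322,195),(465,146),(502,219),(353,273)]: print(plane('top',p,.09))
print('jar',plane('top',(369,222.5),.092))
print('fast',plane('top',(474,184),.13))
for n,p in dict(vial=(245,178),drop=(290,157)).items(): print(n,plane('top',p,.05))
print(plane('scene',(231,242),0),plane('scene',(226,282),0))
print(R.from_quat([1.35964943e-01,9.90713462e-01,0,0]).as_matrix())
E
```

```text
ball (array([0.5484, 0.3577, 0.0268]), np.float64(0.0038586599774910243)) [0.5494 0.3576 0.032 ]
[0.6145 0.251  0.09  ]
[ 0.7701 -0.0545  0.09  ]
[ 0.6119 -0.1417  0.09  ]
[0.4567 0.1655 0.09  ]
jar [0.5668 0.1436 0.092 ]
fast [ 0.6691 -0.0634  0.13  ]
vial [0.6424 0.4334 0.05  ]
drop [0.7066 0.3381 0.05  ]
[0.7112 0.3441 0.    ] [0.6525 0.44   0.    ]
[[-0.963   0.2694  0.    ]
 [ 0.2694  0.963   0.    ]
 [ 0.      0.     -1.    ]]
```

View pics/c1.png

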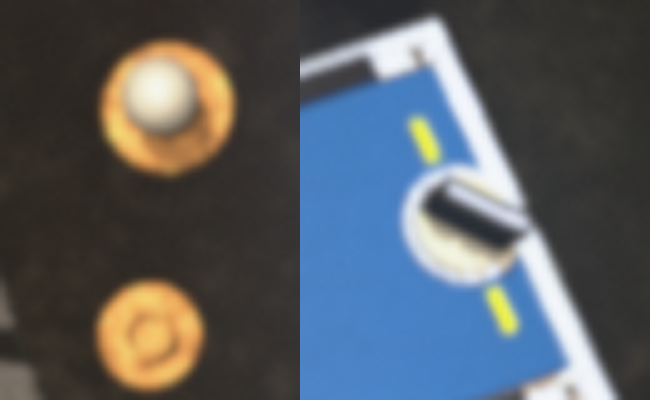

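The crop shows the steel ball at top px (272,224), on the larger stand (foot about 63 mm). The empty stand below it is smaller. The fastener disc is at about (473,185), with its wing turned about 40° counter-clockwise from the yellow marks. Now I turn the tool toward the yaw the wing needs and approach the ball.

Request:
move_arm(moves=[[[0, 0, 0.5], [0, 0, 10.4], 1], [[0, 0, 0.5], [0, 0, 10.4], 1], [[0, 0, 0.5], [0, 0, 10.4], 1], [[0, 0, 0.5], [0, 0, 10.4], 1], [[0, 0, 0.5], [0, 0, 10.4], 1]])

```text
clock: 0.72
position: [0.1683, 0.6016, 0.1679]
ee_rot: [0.559, 0.829, -0.0, 0.0]
ft_force: [-0.5, -0.5, -0.1]
grip_width: 1.0
```

Request:
move_arm(moves=[[[0, 0, 0.5], [0, 0, 10.4], 1], [[0, 0, 0.5], [0, 0, 10.4], 1], [[0, 0, 0.5], [0, 0, 10.4], 1], [[0, 0, 0.5], [0, 0, 10.4], 1], [[0, 0.5, 0], [0, 0, 0], 1]])

```text
clock: 1.35
position: [0.1791, 0.5972, 0.1175]
ee_rot: [0.814, 0.58, -0.001, 0.001]
ft_force: [1.2, -0.4, 0.2]
grip_width: 0.998
```

Request:
move_arm(moves=[[[-0.24, 1, 0], [0, 0, 0], 0.8], [[-0.24, 1, 0], [0, 0, 0], 0.8], [[-0.24, 1, 0], [0, 0, 0], 0.8], [[-0.24, 1, 0], [0, 0, 0], 0.8], [[-0.24, 1, 0], [0, 0, 0], 0.8]])

```text
clock: 1.98
position: [0.2902, 0.5274, 0.1195]
ee_rot: [0.814, 0.581, 0.0, -0.0]
ft_force: [-0.2, 0.3, -0.5]
grip_width: 0.801
```

Request:
move_arm(moves=[[[-0.24, 1, 0], [0, 0, 0], 0.8], [[-0.24, 1, 0], [0, 0, 0], 0.8], [[-0.24, 1, 0], [0, 0, 0], 0.8], [[-0.24, 1, 0], [0, 0, 0], 0.8], [[-0.24, 1, 0], [0, 0, 0], 0.8]])

```text
clock: 2.6
position: [0.3981, 0.4577, 0.1195]
ee_rot: [0.814, 0.581, 0.0, 0.0]
ft_force: [0.2, 0.4, 0.7]
grip_width: 0.801
```

```bash
cat >> h.py <<'E'
def goto(x,y,z):
    o=get_obs(); r=R.from_quat(o['ee_rot']); M=r.as_matrix()
    d=r.inv().apply(np.array([x,y,z])-o['position'])/.025
    print('t',round(o['clock'],2),'pos',o['position'].round(4),'yaw y',np.degrees(np.arctan2(M[1,1],M[0,1])).round(1),'tilt',M[:,2].round(3),'F',o['ft_force'].round(1),'w',round(o['grip_width'],3),'units',d.round(2))
E
python3 - <<'E'
from h import *
goto(.549,.357,.018)
c=np.array([.6133,.0551]);my=np.array([-.454,.891])
print(plane('scene',(294,266),.032),plane('top',(272.8,185.1+0),.1) is None, plane('top',(472.8,185.1),.111),plane('top',(473.6,226.6),0))
a=plane('top',(440+147/5,140+187/5),.139)-plane('top',(440+225/5,140+228/5),.139)
b=plane('top',(440+125/5,140+140/5),.111)-plane('top',(440+203/5,140+311/5),.111)
f=lambda v:np.degrees(np.arctan2(v[1],v[0]))
print('wing yaw',f(a),'marks',f(b))
E
```

```text
t 2.6 pos [0.3981 0.4577 0.1195] yaw y -19.0 tilt [ 0.001  0.    -1.   ] F [0.2 0.4 0.7] w 0.801 units [-1.85  7.01  4.06]
[0.54386678 0.36153389 0.032     ] False [ 0.67286907 -0.06781119  0.111     ] [ 0.60817407 -0.11380003  0.        ]
wing yaw 67.76524547797035 marks 26.726176038422842
```

Request:
move_arm(moves=[[[-0.3, 1, 0], [0, 0, 0], 0.8], [[-0.3, 1, 0], [0, 0, 0], 0.8], [[-0.3, 1, 0], [0, 0, 0], 0.8], [[-0.3, 1, 0], [0, 0, 0], 0.8], [[-0.3, 1, 0], [0, 0, 0], 0.8]])

```text
clock: 3.22
position: [0.5036, 0.3808, 0.1195]
ee_rot: [0.814, 0.581, 0.0, 0.0]
ft_force: [-0.2, 0.1, -0.1]
grip_width: 0.804
```

Request:
move_arm(moves=[[[-0.3, 1, 0], [0, 0, 0], 0.8], [[0, 0.8, 0], [0, 0, 0], 0.8], [[0, 0, 0.8], [0, 0, 0], 0.8], [[0, 0, 0], [0, 0, 0], 0.8]])

```text
clock: 3.72
position: [0.5401, 0.3604, 0.096]
ee_rot: [0.815, 0.58, -0.002, -0.0]
ft_force: [0.3, 0.6, 0.6]
grip_width: 0.8
```

```bash
python3 - <<'E'
from h import *
goto(.547,.359,.018)
t=camera('top');s=camera('scene')
a=cv2.resize(t[180:260,235:315],None,fx=5,fy=5,interpolation=2)
b=cv2.resize(s[225:305,255:335],None,fx=5,fy=5,interpolation=2)
cv2.imwrite('pics/c2.png',np.hstack([a,b])[:,:,::-1])
E
```

```text
t 3.73 pos [0.5401 0.3604 0.096 ] yaw y -19.1 tilt [-0.004 -0.002 -1.   ] F [0.3 0.6 0.6] w 0.8 units [0.05 0.29 3.12]
```

View pics/c2.png

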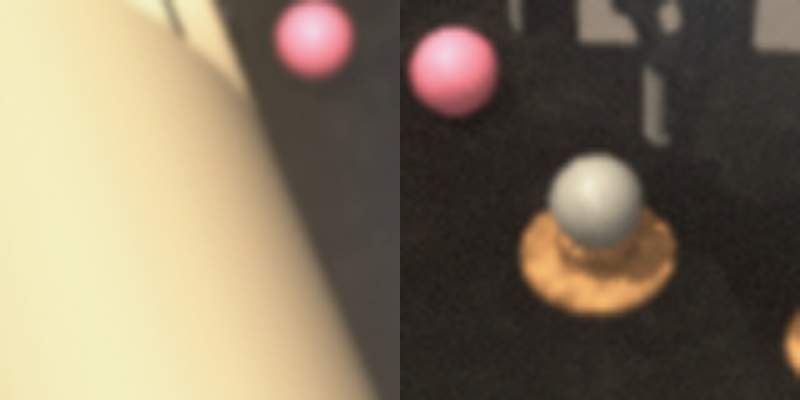

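The scene crop shows the ball at scene px (294,265), with one open fingertip near (306,253) above and behind it; the arm hides the top view. I check the fingertip against the predicted projection.

```bash
python3 - <<'E'
from h import *
o=get_obs();r=R.from_quat(o['ee_rot'])
for s in(-1,1):
  for b in (0,-.01): print(s,b,proj('scene',o['position']+r.apply([0,s*.036,b])))
print(proj('scene',[.547,.359,.032]),proj('scene',[.549,.357,.032]),plane('scene',(294.2,265),.032))
E
```

```text
-1 0 [[307.79883721 252.37319504]]
-1 -0.01 [[307.80596165 248.42630853]]
1 0 [[282.70918229 231.74571146]]
1 -0.01 [[282.54431289 227.82496117]]
[[293.28916992 264.57511384]] [[292.9398757  263.54537043]] [0.54489618 0.35907905 0.032     ]
```

Request:
move_arm(moves=[[[0.05, 0.2, 0.8], [0, 0, 0], 0.8], [[0, 0, 0.8], [0, 0, 0], 0.8], [[0, 0, 0.8], [0, 0, 0], 0.8], [[0, 0, 0.7], [0, 0, 0], 0.8], [[0, 0, 0], [0, 0, 0], 0.8]])

```text
clock: 4.45
position: [0.5463, 0.3592, 0.0193]
ee_rot: [0.815, 0.579, -0.002, 0.0]
ft_force: [0.6, 0.3, 0.0]
grip_width: 0.804
```

Request:
move_arm(squeeze=30, moves=[[[0, 0, 0], [0, 0, 0], 0.5], [[0, 0, 0], [0, 0, 0], 0.3], [[0, 0, 0], [0, 0, 0], 0.3], [[0, 0, 0], [0, 0, 0], 0.3]])

```text
clock: 4.95
position: [0.5474, 0.3605, 0.0223]
ee_rot: [0.815, 0.579, 0.001, -0.0]
ft_force: [-3.5, 0.0, 6.5]
grip_width: 0.398
```

```bash
python3 - <<'E'
from h import *
goto(.546,.359,.018)
s=camera('scene')
cv2.imwrite('pics/c3.png',cv2.resize(s[205:305,235:355],None,fx=5,fy=5,interpolation=2)[:,:,::-1])
E
```

```text
t 4.95 pos [0.5474 0.3605 0.0223] yaw y -19.2 tilt [ 0.001  0.001 -1.   ] F [-3.5  0.   6.5] w 0.398 units [-0.08 -0.03  0.17]
```

View pics/c3.png

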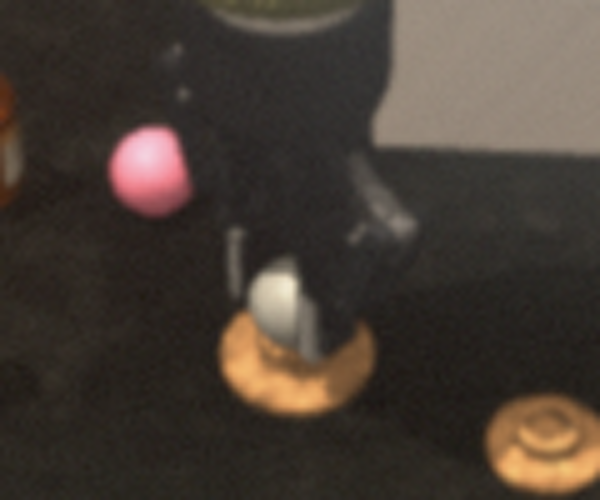

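The ball is between the pads (opening 0.398 ≈ 34 mm) on the larger stand; the pink ball at left is untouched. I lift and check the grip.

Request:
move_arm(moves=[[[0, 0, -0.4], [0, 0, 0], 0.3], [[0, 0, -0.8], [0, 0, 0], 0.3], [[0, 0, -1], [0, 0, 0], 0.3], [[0, 0, -1], [0, 0, 0], 0.3], [[0, 0, -1], [0, 0, 0], 0.3]])

```text
clock: 5.62
position: [0.5477, 0.3598, 0.1287]
ee_rot: [0.815, 0.579, 0.001, 0.0]
ft_force: [0.2, 0.1, -0.7]
grip_width: 0.396
```

```bash
python3 - <<'E'
from h import *
goto(.568,.144,.125)
s=camera('scene')
cv2.imwrite('pics/c4.png',cv2.resize(s[175:285,235:355],None,fx=5,fy=5,interpolation=2)[:,:,::-1])
print(proj('scene',get_obs()['position']+[0,0,.014]))
E
```

```text
t 5.62 pos [0.5477 0.3598 0.1287] yaw y -19.3 tilt [ 0.001  0.001 -1.   ] F [ 0.2  0.1 -0.7] w 0.396 units [-7.88  3.61  0.14]
[[290.75620206 220.48611721]]
```

View pics/c4.png

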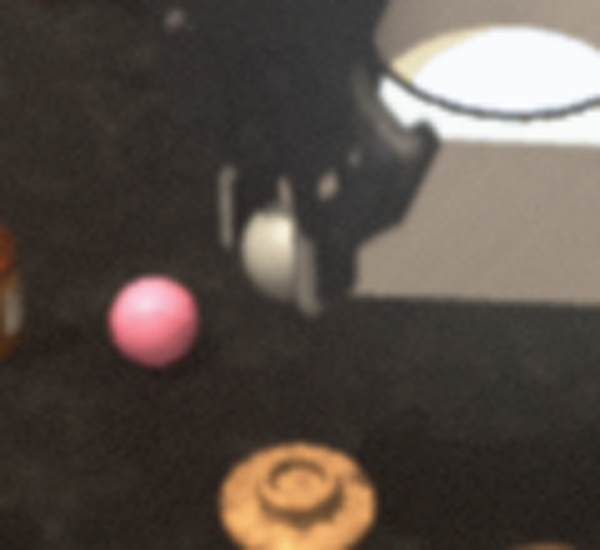

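The ball is held clear of its stand, at scene px about (290,226). Now I carry it over the jar.

Request:
move_arm(moves=[[[-0.5, 0.2, -0.2], [0, 0, 0], 0.3], [[-0.9, 0.4, -0.1], [0, 0, 0], 0.3], [[-0.9, 0.4, 0], [0, 0, 0], 0.3], [[-0.9, 0.4, 0], [0, 0, 0], 0.3], [[-0.9, 0.4, 0], [0, 0, 0], 0.3]])

```text
clock: 6.3
position: [0.5561, 0.2459, 0.1335]
ee_rot: [0.816, 0.579, -0.0, 0.0]
ft_force: [0.7, -0.7, -0.8]
grip_width: 0.396
```

Request:
move_arm(moves=[[[-0.9, 0.4, 0], [0, 0, 0], 0.3], [[-0.9, 0.4, 0], [0, 0, 0], 0.3], [[-0.9, 0.4, 0], [0, 0, 0], 0.3], [[-0.9, 0.5, 0], [0, 0, 0], 0.3], [[0, 0, 0], [0, 0, 0], 0.3]])

```text
clock: 6.92
position: [0.5669, 0.1457, 0.1339]
ee_rot: [0.816, 0.577, -0.0, 0.0]
ft_force: [-0.6, 0.2, -1.9]
grip_width: 0.396
```

```bash
python3 - <<'E'
from h import *
goto(.568,.144,.062)
E
```

```text
t 6.92 pos [0.5669 0.1457 0.1339] yaw y -19.5 tilt [ 0.    -0.001 -1.   ] F [-0.6  0.2 -1.9] w 0.396 units [-0.05  0.06  2.88]
```

Request:
move_arm(moves=[[[0, 0, 0.6], [0, 0, 0], 0.3], [[0, 0, 0.7], [0, 0, 0], 0.3], [[0, 0, 0.6], [0, 0, 0], 0.3], [[0, 0, 0.5], [0, 0, 0], 0.3], [[0, 0, 0.1], [0, 0, 0], 0.3]])

```text
clock: 7.55
position: [0.5659, 0.1492, 0.07]
ee_rot: [0.815, 0.579, -0.001, -0.0]
ft_force: [0.1, 0.4, -1.2]
grip_width: 0.399
```

Request:
move_arm(moves=[[[0, 0, 0.1], [0, 0, 0], 0.3], [[0, 0, 0.05], [0, 0, 0], 0.3]])

```text
clock: 7.8
position: [0.5668, 0.1494, 0.0679]
ee_rot: [0.815, 0.579, 0.0, 0.0]
ft_force: [0.3, -0.6, -0.9]
grip_width: 0.4
```

Request:
move_arm(moves=[[[0, 0, 0.08], [0, 0, 0], 0.3], [[0, 0, 0], [0, 0, 0], 0.3]])

```text
clock: 8.05
position: [0.5665, 0.1493, 0.0656]
ee_rot: [0.815, 0.579, 0.0, -0.0]
ft_force: [0.5, -0.4, -1.3]
grip_width: 0.401
```

Request:
move_arm(moves=[[[0, 0, 0.1], [0, 0, 0], 0.3], [[0, 0, 0], [0, 0, 0], 0.3]])

```text
clock: 8.3
position: [0.5664, 0.1493, 0.0629]
ee_rot: [0.815, 0.579, -0.0, -0.0]
ft_force: [-0.2, -0.3, -0.6]
grip_width: 0.401
```

Request:
move_arm(moves=[[[0, 0, 0.1], [0, 0, 0], 0.3], [[0, 0, 0], [0, 0, 0], 0.3]])

```text
clock: 8.55
position: [0.5664, 0.1493, 0.0603]
ee_rot: [0.815, 0.579, -0.0, -0.0]
ft_force: [-1.0, 0.3, -1.4]
grip_width: 0.398
```

Request:
move_arm(moves=[[[0, 0, 0.1], [0, 0, 0], 0.3], [[0, 0, 0], [0, 0, 0], 0.3]])

```text
clock: 8.8
position: [0.5664, 0.1492, 0.0578]
ee_rot: [0.815, 0.579, -0.0, -0.0]
ft_force: [-0.3, -0.3, -2.2]
grip_width: 0.395
```

Request:
move_arm(moves=[[[0, 0, 0.1], [0, 0, 0], 0.3], [[0, 0, 0], [0, 0, 0], 0.3]])

```text
clock: 9.05
position: [0.5664, 0.1493, 0.0553]
ee_rot: [0.815, 0.579, -0.0, -0.0]
ft_force: [0.3, -0.9, -1.6]
grip_width: 0.401
```

Request:
move_arm(moves=[[[0, 0, 0.1], [0, 0, 0], 0.3], [[0, 0, 0], [0, 0, 0], 0.3]])

```text
clock: 9.3
position: [0.5668, 0.1494, 0.0535]
ee_rot: [0.815, 0.579, 0.0, -0.0]
ft_force: [-2.1, 0.5, 3.1]
grip_width: 0.397
```

Contact is felt (+3 N), so the ball is on the floor. I release slowly.

Request:
move_arm(moves=[[[0, 0, 0], [0, 0, 0], 0.43], [[0, 0, 0], [0, 0, 0], 0.5], [[0, 0, 0], [0, 0, 0], 0.6], [[0, 0, 0], [0, 0, 0], 0.65], [[0, 0, -0.4], [0, 0, 0], 0.65]])

```text
clock: 9.93
position: [0.566, 0.1491, 0.0628]
ee_rot: [0.815, 0.579, -0.001, -0.0]
ft_force: [0.5, 0.3, -0.4]
grip_width: 0.65
```

Request:
move_arm(moves=[[[0, 0, -0.8], [0, 0, 0], 0.65], [[0, 0, -1], [0, 0, 0], 0.65], [[0, 0, -1], [0, 0, 0], 0.65], [[0, 0, -1], [0, 0, 0], 0.65], [[0, 0, -1], [0, 0, 0], 0.65]])

```text
clock: 10.55
position: [0.5666, 0.1492, 0.1847]
ee_rot: [0.815, 0.579, 0.0, 0.0]
ft_force: [-0.3, -0.2, -0.5]
grip_width: 0.649
```

```bash
python3 - <<'E'
from h import *
goto(.673,-.068,.175)
s=camera('scene');t=camera('top')
b=cv2.resize(s[80:240,280:400],None,fx=3,fy=3,interpolation=2)
a=cv2.resize(t[130:290,320:480],None,fx=3,fy=3,interpolation=2)[:480,:430]
cv2.imwrite('pics/c5.png',np.hstack([b,a])[:,:,::-1])
E
```

```text
t 10.55 pos [0.5666 0.1492 0.1847] yaw y -19.2 tilt [ 0.001  0.    -1.   ] F [-0.3 -0.2 -0.5] w 0.649 units [-6.8   6.88  0.39]
```

View pics/c5.png

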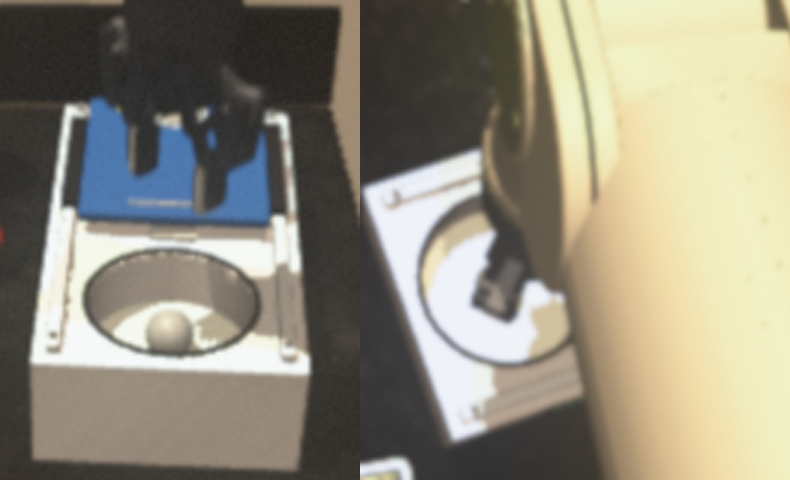

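The scene crop shows the ball lying in the jar, at crop (170,332), and the gripper empty above it. Next, the fastener.

Request:
move_arm(moves=[[[-0.95, 0.95, 0], [0, 0, 0], 0.65], [[-0.95, 0.95, 0], [0, 0, 0], 0.65], [[-0.95, 0.95, 0], [0, 0, 0], 0.65], [[-0.95, 0.95, 0], [0, 0, 0], 0.65], [[-0.95, 0.95, 0], [0, 0, 0], 0.65]])

```text
clock: 11.28
position: [0.6397, -0.0029, 0.1827]
ee_rot: [0.815, 0.579, -0.0, -0.0]
ft_force: [0.4, 0.3, -0.6]
grip_width: 0.644
```

Request:
move_arm(moves=[[[-0.95, 0.95, 0], [0, 0, 0], 0.65], [[-0.95, 0.95, 0], [0, 0, 0], 0.65], [[0, 0, 0.4], [0, 0, 3], 0.65], [[0, 0, 0], [0, 0, 0], 0.65]])

```text
clock: 11.78
position: [0.6681, -0.0626, 0.1718]
ee_rot: [0.83, 0.557, -0.001, -0.001]
ft_force: [0.4, 0.8, -0.3]
grip_width: 0.653
```

```bash
python3 - <<'E'
from h import *
print('ball',plane('scene',(336.7,190.7),.063))
goto(.673,-.068,.119)
s=camera('scene')
cv2.imwrite('pics/c6.png',cv2.resize(s[80:150,290:390],None,fx=7,fy=7,interpolation=2)[:,:,::-1])
o=get_obs();r=R.from_quat(o['ee_rot'])
for q in(-1,1): print(q,(proj('scene',o['position']+r.apply([0,q*.028,0]))-[290,80])*7)
print((proj('scene',[.673,-.068,.139])-[290,80])*7,(proj('scene',[.677,-.070,.139])-[290,80])*7)
E
```

```text
ball [0.563561   0.14761377 0.063     ]
t 11.78 pos [ 0.6681 -0.0626  0.1718] yaw y -22.2 tilt [-0.002  0.    -1.   ] F [ 0.4  0.8 -0.3] w 0.653 units [-0.13  0.27  2.11]
-1 [[401.61267944 138.93259823]]
1 [[295.89746341  78.80272121]]
[[340.17555945 183.15674574]] [[332.70543281 178.01110802]]
```

View pics/c6.png

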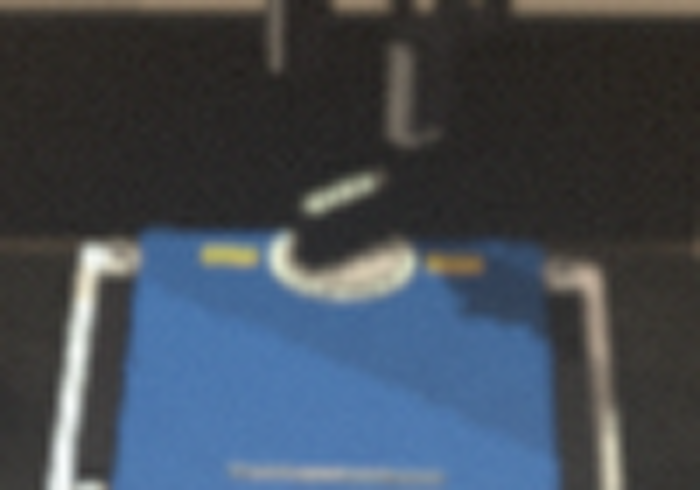

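The scene crop shows the wing's white slot line centred at crop (342,192), within about 4 mm of where I predicted, and the fingers straddle it. I descend and grip the wing.

Request:
move_arm(squeeze=40, moves=[[[-0.07, 0.2, 0.6], [0, 0, 0], 0.65], [[0, 0, 0.7], [0, 0, 0], 0.65], [[0, 0, 0.5], [0, 0, 0], 0.65], [[0, 0, 0.3], [0, 0, 0], 0.65], [[0, 0, 0], [0, 0, 0], 0.5]])

```text
clock: 12.45
position: [0.6724, -0.0659, 0.1199]
ee_rot: [0.83, 0.558, -0.0, -0.0]
ft_force: [0.2, -0.5, 0.9]
grip_width: 0.502
```

Request:
move_arm(moves=[[[0, 0, 0], [0, 0, 0], 0.3], [[0, 0, 0], [0, 0, 0], 0.1], [[0, 0, 0], [0, 0, 0], 0.05], [[0, 0, 0], [0, 0, 0], 0.05]])

```text
clock: 12.95
position: [0.6728, -0.0661, 0.121]
ee_rot: [0.83, 0.557, 0.0, 0.0]
ft_force: [-2.5, 0.0, 3.9]
grip_width: 0.153
```

```bash
python3 - <<'E'
from h import *
goto(.608,.0655,.119)
print(get_obs()['torque'])
E
```

```text
t 12.95 pos [ 0.6728 -0.0661  0.121 ] yaw y -22.2 tilt [ 0.  0. -1.] F [-2.5  0.   3.9] w 0.153 units [ 3.89 -4.39  0.08]
[-0.04736734  0.4959111   0.08411852]
```

Request:
move_arm(moves=[[[0.25, -0.28, -0.05], [0, 0, 0], 0.05], [[0.5, -0.56, 0], [0, 0, 0], 0.05], [[0.5, -0.56, 0], [0, 0, 0], 0.05], [[0.5, -0.56, 0], [0, 0, 0], 0.05], [[0, 0, 0], [0, 0, 0], 0.05]])

```text
clock: 13.58
position: [0.6418, -0.0039, 0.1214]
ee_rot: [0.829, 0.559, -0.001, -0.002]
ft_force: [-7.0, -0.0, 0.3]
grip_width: 0.154
```

```bash
python3 - <<'E'
from h import *
goto(.608,.0655,.120)
E
```

```text
t 13.57 pos [ 0.6418 -0.0039  0.1214] yaw y -22.1 tilt [-0.004  0.002 -1.   ] F [-7.  -0.   0.3] w 0.154 units [ 2.07 -2.3   0.07]
```

Request:
move_arm(moves=[[[0.45, -0.56, 0], [0, 0, 0], 0.05], [[0.5, -0.6, 0], [0, 0, 0], 0.05], [[0.5, -0.58, 0], [0, 0, 0], 0.05], [[0.4, -0.45, 0], [0, 0, 0], 0.05], [[0, 0, 0], [0, 0, 0], 0.05]])

```text
clock: 14.2
position: [0.6097, 0.0596, 0.1215]
ee_rot: [0.829, 0.559, 0.0, -0.001]
ft_force: [0.7, 4.5, -6.2]
grip_width: 0.151
```

```bash
python3 - <<'E'
from h import *
goto(.608,.0655,.120)
E
```

```text
t 14.2 pos [0.6097 0.0596 0.1215] yaw y -22.1 tilt [-0.001  0.002 -1.   ] F [ 0.7  4.5 -6.2] w 0.151 units [ 0.19 -0.15  0.06]
```

Request:
move_arm(moves=[[[0.15, -0.15, 0], [0, 0, 0], 0.05], [[0, 0, 0], [0, 0, 0], 0.05]])

```text
clock: 14.45
position: [0.6087, 0.0616, 0.1215]
ee_rot: [0.83, 0.557, 0.0, -0.0]
ft_force: [3.5, 1.5, -7.6]
grip_width: 0.154
```

Request:
move_arm(moves=[[[0.1, -0.12, 0], [0, 0, 0], 0.05], [[0, 0, 0], [0, 0, 0], 0.05]])

```text
clock: 14.7
position: [0.6071, 0.0647, 0.1216]
ee_rot: [0.83, 0.557, 0.0, 0.0]
ft_force: [4.6, 0.1, -9.4]
grip_width: 0.151
```

Request:
move_arm(moves=[[[0.1, -0.12, 0], [0, 0, 0], 0.05], [[0, 0, 0], [0, 0, 0], 0.05]])

```text
clock: 14.95
position: [0.606, 0.0667, 0.1216]
ee_rot: [0.831, 0.557, 0.0, 0.001]
ft_force: [8.8, -2.3, -12.4]
grip_width: 0.155
```

Request:
move_arm(moves=[[[0.16, -0.07, 0.1], [0, 0, 0], 0.05], [[0, 0, 0], [0, 0, 0], 0.05]])

```text
clock: 15.2
position: [0.6062, 0.067, 0.1208]
ee_rot: [0.832, 0.555, -0.0, 0.003]
ft_force: [1.8, -14.0, 3.1]
grip_width: 0.148
```

Request:
move_arm(moves=[[[0.1, -0.12, 0.05], [0, 0, 0], 0.05], [[0, 0, 0], [0, 0, 0], 0.05]])

```text
clock: 15.45
position: [0.6061, 0.0672, 0.1207]
ee_rot: [0.832, 0.554, 0.0, 0.005]
ft_force: [6.6, -21.9, 5.7]
grip_width: 0.155
```

```bash
python3 - <<'E'
from h import *
goto(.608,.0655,.120)
F=get_obs()['ft_force'];print('F mill x,y',F[:2]@[.891,.454],F[:2]@[-.454,.891])
E
```

```text
t 15.45 pos [0.6061 0.0672 0.1207] yaw y -22.7 tilt [ 0.006 -0.008 -1.   ] F [  6.6 -21.9   5.7] w 0.155 units [-0.03  0.1   0.03]
F mill x,y -4.083021841182143 -22.485898132179972
```

The cover is at its stop: 22 N and no further motion. I ease off and turn the fastener clockwise about 41°.

Request:
move_arm(moves=[[[-0.08, 0.09, -0.03], [0, 0, 0], 0.05], [[0, 0, 0], [0, 0, 7], 0.05], [[0, 0, 0], [0, 0, 7], 0.05], [[0, 0, 0], [0, 0, 7], 0.05], [[0, 0, 0], [0, 0, 7], 0.05]])

```text
clock: 16.08
position: [0.6061, 0.067, 0.1207]
ee_rot: [0.942, 0.336, 0.001, 0.003]
ft_force: [3.0, -16.2, 3.5]
grip_width: 0.148
```

Request:
move_arm(moves=[[[0, 0, 0], [0, 0, 7], 0.05], [[0, 0, 0], [0, 0, 6], 0.05], [[0, 0, 0], [0, 0, 0], 0.05]])

```text
clock: 16.45
position: [0.6061, 0.0671, 0.1207]
ee_rot: [0.974, 0.228, 0.001, 0.003]
ft_force: [4.5, -15.8, 3.2]
grip_width: 0.152
```

```bash
python3 - <<'E'
from h import *
goto(.606,.067,.120)
F=get_obs()['ft_force'];print('F mill x,y',F[:2]@[.891,.454],F[:2]@[-.454,.891],get_obs()['torque'])
s=camera('scene');t=camera('top')
b=cv2.resize(s[90:240,280:400],None,fx=4,fy=4,interpolation=2)
cv2.imwrite('pics/c7.png',b[:,:,::-1])
E
```

```text
t 16.45 pos [0.6061 0.0671 0.1207] yaw y -63.7 tilt [ 0.004 -0.006 -1.   ] F [  4.5 -15.8   3.2] w 0.152 units [-0.    0.    0.03]
F mill x,y -3.1612495111977474 -16.119207429070993 [-3.39943522 -0.74286809 -0.05695137]
```

View pics/c7.png

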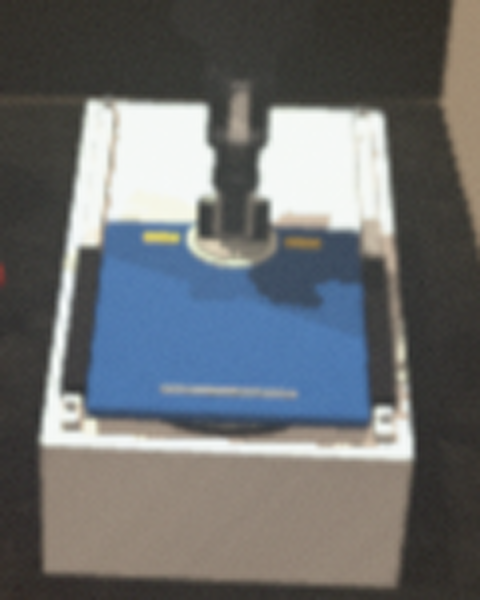

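The cover is fully over the jar and the wing is in line with the yellow marks (crop (160,237) and (303,243)). Now I press down with a firmer grip.

Request:
move_arm(squeeze=80, moves=[[[0, 0.06, 0], [0, 0, 0], 0.05], [[0, 0, 0.1], [0, 0, 0], 0.05], [[0, 0, 0.1], [0, 0, 0], 0.05], [[0, 0, 0.1], [0, 0, 0], 0.05], [[0, 0, 0], [0, 0, 0], 0.05]])

```text
clock: 17.18
position: [0.6064, 0.067, 0.115]
ee_rot: [0.973, 0.229, 0.001, 0.002]
ft_force: [-7.9, -14.3, 24.0]
grip_width: 0.141
```

Request:
move_arm(moves=[[[0, 0, 0.06], [0, 0, 0], 0.05], [[0, 0, 0], [0, 0, 0], 0.05]])

```text
clock: 17.42
position: [0.6065, 0.067, 0.1147]
ee_rot: [0.973, 0.229, 0.001, 0.001]
ft_force: [-13.3, -12.5, 35.4]
grip_width: 0.146
```

Request:
move_arm(moves=[[[0, 0, 0.06], [0, 0, 0], 0.05], [[0, 0, 0], [0, 0, 0], 0.05]])

```text
clock: 17.68
position: [0.6067, 0.067, 0.1145]
ee_rot: [0.973, 0.229, 0.002, 0.001]
ft_force: [-19.1, -12.4, 47.5]
grip_width: 0.14
```

It moved 5.7 mm and then went stiff. I ease the force and check whether the cover itself came down, by comparing the scene images.

Request:
move_arm(moves=[[[0, 0, -0.1], [0, 0, 0], 0.05], [[0, 0, 0], [0, 0, 0], 0.05], [[0, 0, 0], [0, 0, 0], 0.05]])

```text
clock: 18.05
position: [0.6064, 0.067, 0.1149]
ee_rot: [0.973, 0.229, 0.001, 0.002]
ft_force: [-9.7, -13.4, 27.6]
grip_width: 0.145
```

```bash
python3 - <<'E'
from h import *
goto(.606,.067,.115)
s=camera('scene')
b=cv2.resize(s[90:240,280:400],None,fx=4,fy=4,interpolation=2)[:,:,::-1]
a=cv2.imread('pics/c7.png')
cv2.imwrite('pics/c8.png',np.hstack([a[180:460,50:430],b[180:460,50:430]]))
g=lambda i:np.float32(cv2.cvtColor(i,cv2.COLOR_BGR2GRAY))
for n,(y0,y1,x0,x1) in dict(slotline=(370,410,130,320),markL=(220,256,120,190),front=(395,430,100,170),housing=(425,600,30,420)).items():
    A,B=[g(np.ascontiguousarray(i[y0:y1,x0:x1])) for i in(a,b)]
    print(n,np.array(cv2.phaseCorrelate(A,B,cv2.createHanningWindow(A.shape[::-1],cv2.CV_32F))[0])/4)
# expected shift for -6mm at cover centre front
p=np.array([.585,.11,.111]);print('expected 6mm',proj('scene',p-[0,0,.006])-proj('scene',p))
E
```

```text
t 18.05 pos [0.6064 0.067  0.1149] yaw y -63.5 tilt [ 0.003 -0.003 -1.   ] F [ -9.7 -13.4  27.6] w 0.145 units [-0.02 -0.01 -0.  ]
slotline [ 0.22213099 -0.48260196]
markL [-0.09620827  1.16760771]
front [-0.06833581 -0.07446855]
housing [ 0.16356637 -0.00608969]
expected 6mm [[-0.10463998  2.23562386]]
```

View pics/c8.png

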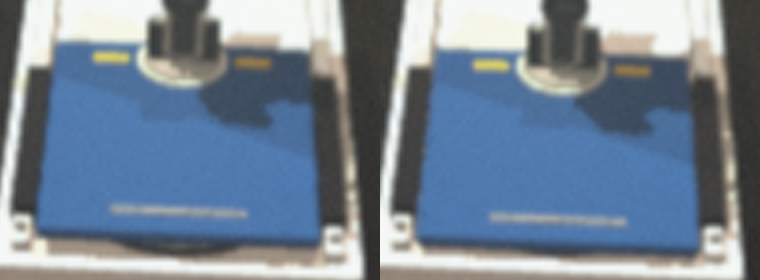

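Comparing the two crops, the cover moved down about 2 px (mark y 58→66, stripe 210→218 at 4x), against 2.2 px expected for 6 mm. It is fully down and the wing is still aligned with the marks. I hand in with the hold unchanged.

```bash
python3 -c "
from h import *
goto(.606,.067,.115); hand_in()"
```

```text
t 18.1 pos [0.6064 0.067  0.1149] yaw y -63.5 tilt [ 0.003 -0.003 -1.   ] F [ -9.2 -13.   28. ] w 0.141 units [-0.02 -0.01 -0.  ]
the job is handed in; nothing more can be done
```

I did all the steps and handed the job in at 18.1 s of the 48 s allowed, with the gripper still holding the cover pressed down. `hand_in()` gave no verdict.

**What I did**
- **Ball:** I lowered it until I felt contact with the jar floor (about 3 N), then let go. A picture showed it lying in the jar, about 5 mm from the jar's centre.
- **Cover:** I gripped the fastener's wing and slid the cover until it stopped (22 N, no further movement).
- **Fastener:** I turned it about 41° clockwise. The pictures show the wing in line with the yellow marks, and the jaws sit within about 1° of that line.
- **Press:** I pushed down with the wing gripped at 80 N.

**Last checks**
- **Press depth:** the tool moved down about 5.8 mm and then went stiff. By eye, the before and after pictures show the cover about 2 px lower, against 2.2 px expected for the full 6 mm.
- **Holding force:** it is holding at about 28 N downward.
- **Disagreement:** an automatic comparison of the same pictures did not agree. It gave 1.2 px at a yellow mark and about zero or slightly negative elsewhere, so I trusted the visual reading and the stiff stop.
- **Sideways load:** about 16 N of sideways force remains on the wing.
- **Not checked:** I did not measure the bottle and vial again at the end. The arm kept well clear of both.

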